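Start and prime the carport watering pump

TASK

Start the watering pump: push the blue valve rocker on, then push the green pump rocker on (each is pressed fully down at its white-dot end), then press the yellow prime button fully down and keep it pressed: the program finishes while still holding the button down. Never switch the pump on while the valve is off, press the prime button only once both rockers are on, and leave the red lamp rocker on. Nothing is picked up: the switch boxes, pot, tray, saucer, jar and trowel stay standing where they are.

Things in the scene. Friction and masses are not known exactly. Their poses are not given: they have to be found in the camera images.
- plank: the wooden plank, 380 (x) x 1150 (y) mm, lying across two hollow blocks; origin under its centre on the table; its top is 130 mm above the table
- valve_box: the valve switch: a grey die-cast box 100 (x) x 72 (y) x 50 mm tall, about 0.7 kg, loose on rubber feet on the plank; origin at the centre of its underside, z up. On top is a blue rocker paddle 60 mm long (along box x) x 36 mm wide, hinged across its middle at 62 mm above the origin; its white dot is on the half at box +x
- valve (a joint): blue valve rocker, rad. Off (0) the white-dot half slopes up at 0.36 rad and the other half is level; on (0.36, its stop) the dot half is level and the other half slopes up. It stays where it is left; about 2 N at the dot moves it.
- valve_dot (a point): the white dot on the top face of the blue rocker, 21 mm from the hinge; 69 mm above the box origin when off, 62 mm when on; moves with the paddle
- pump_box: the pump switch: a grey die-cast box 100 (x) x 72 (y) x 50 mm tall, about 0.7 kg, loose on rubber feet on the plank; origin at the centre of its underside, z up. On top is a green rocker like the blue one, its white dot on the half at box +x
- pump (a joint): green pump rocker, rad. Off (0) the white-dot half slopes up at 0.36 rad and the other half is level; on (0.36, its stop) the dot half is level and the other half slopes up. It stays where it is left; about 2 N at the dot moves it.
- pump_dot (a point): the white dot on the top face of the green rocker, 21 mm from the hinge; 69 mm above the box origin when off, 62 mm when on; moves with the paddle
- lamp_box: the lamp switch, to be left alone: a grey die-cast box 100 (x) x 72 (y) x 50 mm tall, about 0.7 kg, loose on rubber feet on the plank; origin at the centre of its underside, z up. On top is a red rocker like the others, already on
- lamp (a joint): red lamp rocker, rad; starts on (near 0.36) and must stay on
- prime_box: the priming control: a grey die-cast box 100 (x) x 72 (y) x 50 mm tall, about 0.7 kg, loose on rubber feet on the plank; origin at the centre of its underside, z up. On top, at its centre, is a yellow round push button in a black collar; its top is 73 mm above the origin when up, 66 mm when fully down
- prime (a joint): yellow prime button, m: 0 up, 0.007 fully down; springs back when released; fully down takes 5 N
- prime_top (a point): centre of the top face of the yellow button, 32 mm across; moves with it
- pot: empty terracotta pot, 130 mm across the rim, 120 mm tall, loose near the plank's +y end; origin under its centre
- tray: green plastic seedling tray, 270 (x) x 180 (y) x 55 mm tall, loose near the plank's -y end; origin under its centre
- saucer: white ceramic saucer, 124 mm across, 18 mm tall, loose behind the boxes; origin under its centre
- jar: clear glass jar with a closed screw-top lid, 72 mm across, 110 mm tall, loose behind the boxes; origin under its centre
- trowel: stainless trowel with a wooden handle, about 220 mm long along its x (handle to -x), 24 mm tall, lying loose behind the boxes; origin on its underside near the middle of its length
Not all that is in view belongs to the job. What is shaped like the jar but pink is not meant.

How it is judged:
By the outcome, as a careful person would: the job done as asked, in the order asked, and still so for the second after the job is handed in, while the arm keeps its last pose, push and grip.
It also fails if it takes over 40 s, if anything falls off the work surface, if the arm or the gripper's body presses on something with over 40 N, if the wrist force passes 120 N, or if a joint passes its speed limit or range.

ROBOT

A 7-joint arm with a two-finger parallel gripper is mounted at the origin on the work surface. World frame = base frame: x ahead of the robot, y to its left, z up, the work surface at z = 0. Lengths are in mm, angles in rad, forces in N, time in s.
With the tool pointing down it reaches from about 425 to 875 mm from the base axis. Payload 8.4 kg.
Tool frame: the origin (TCP) lies at the very end of the fingers, on their centre line; the grasp point (between the pads) lies 19 mm behind it; z points along the fingers, y is the line along which they close (so a half turn about z gives the same grasp; the last joint's range is limited). The gripper opens to 87 mm and grips with 3 to 60 N. Pads are 19 mm wide; open, the fingers measure 117 mm over their backs; the gripper's body (75 mm by 190 mm) begins 51 mm behind the grasp point.
Start: joints at [-1.261, 0.333, 0.04, 1.465, -0.013, 1.343, -0.059], TCP at [258.379, 596.409, 222.546] pointing down, gripper open.
Joint ranges: [-2.58, 2.58], [-0.38, 2.09], [-1.3, 1.39], [0.25, 2.4], [-1.5, 4.64], [0.08, 2.09], [-2.65, 2.65]. Speed limits (rad/s): [2.22, 2.22, 2.79, 2.79, 3.14, 3.14, 3.14].

INTERFACE

Orientations are given as a unit quaternion [x, y, z, w].
In Python, from rig import r, let_go, gripper_close, inverse_kinematics, imaging, ticket, finder gives the robot as it stands. The module is installed in compiled form; this text tells all that it offers. Calls block until the motion is done:
- r.move_ptp(position, orientation): joint-space move of the TCP to a pose.
- r.movel(position, rate=150, frame=None, force_limit=None): straight line of the TCP; frame=None keeps the orientation; rate is the mean speed in mm/s. With force_limit (N) it stops when the force on the tool has changed by that much, and returns True; else False.
- r.move_joints(angles): joint-space move.
- let_go() and gripper_close(strength=None): open the fingers fully, or close them until they stop; strength is the grip in N (None keeps the last).
- r.hold(seconds).
- inverse_kinematics(position, orientation): joint angles nearest the present ones, or None.
- imaging.grab_frame(name): name is "side" or "top" or "wrist"; returns a dict with "color" (420x560x3 uint8, red, green, blue), "range_z" (420x560 float32, mm along the optical axis (not along the pixel's ray), 0 where there is no reading), "fx", "fy", "cx", "cy" (pixels), "extrinsics" (4x4, takes a point from camera to world coordinates). Camera axes: x right, y down, z forward; pixel columns grow to the right and rows downward; lengths in mm; the calibration is good to about 2 mm. The wrist camera is an equidistant fisheye: a pixel r from the principal point sees the ray r / f radians off the axis. A picture is of the moment at which its call begins.
A pose or a line that the arm cannot do raises r.IKError and nothing moves.
- ticket.sign_off(): hands the job in; it is judged then, once.
Trained networks look in the newest picture that a camera, given by its name, has taken for a name from the list of things; names that differ only in an ending like _2 or _b are one class to them, and where a whole thing is asked for, a point or a joint stands for the part that bears it (a point fixed in the world has none). Each returns a list of dicts, best first, with "confidence" (0 to 1); they miss things now and then, are a little off and sometimes report something else, mostly with a low value. They report only what shows in the picture. A call takes as long as a camera call. They do not tell look-alikes from the thing itself.
- finder.spot_in(camera, name): "xyz" ([x, y, z] in mm, in the coordinates of the camera as it stood for that picture, good to about 4 mm: the middle of the surface that is visible of it).
Readings, each from a call of its own:
- r.current_t(): time.
- r.current_q(): joint angles.
- r.current_dq(): joint speeds.
- r.current_joint_efforts(): joint torques, N m.
- r.current_tcp_pos(): TCP position.
- r.current_tool_rot(): TCP orientation.
- r.current_ft_force(): force on the tool from outside, world axes, zero at the start.
- r.current_ft_torque(): the same for the moment, N m.
- r.current_gripper_width(): opening from 0.0 (shut) to 1.0 (fully open).
- r.current_grip_force(): force on a finger pad.
Only numpy, scipy, OpenCV 4.12 (cv2) and the standard library are available. Lean on these libraries where they do the work, as an engineer would, in place of code of your own. Each camera call takes 0.05 s, during which the arm holds its last target. There are 200 camera calls.

## Working session

There is one attempt and no reset: what is moved stays moved. The work goes in short steps, each a Python script; the robot and the scene stay as the last script left them, time stands still between calls to the robot, and variables do not carry over. Pictures are saved under pics/ and viewed, at most 10 in all, crops included, and the job is handed in when it is done.

```bash
mkdir -p pics; cat > h.py <<'E'
import numpy as np, cv2
from rig import r, let_go, gripper_close, inverse_kinematics, imaging, ticket, finder
def cloud(f):
    z=f["range_z"].astype(float); v,u=np.mgrid[:z.shape[0],:z.shape[1]]
    P=np.stack([(u-f["cx"])/f["fx"]*z,(v-f["cy"])/f["fy"]*z,z],-1)
    E=f["extrinsics"]; W=P@E[:3,:3].T+E[:3,3]; W[z==0]=np.nan
    return W
def save(f,n): cv2.imwrite(f"pics/{n}.png",f["color"][:,:,::-1])
E
python3 - <<'E'
from h import *
for c in ("top","side"):
    f=imaging.grab_frame(c); save(f,c+"0"); np.savez(c+"0.npz",**f)
    E=f["extrinsics"]; print(c,E.round(2).tolist(),f["fx"])
    for n in ("valve_dot","pump_dot","prime_top","valve_box","pump_box","lamp_box","prime_box","lamp","jar","pot","plank"):
        for d in finder.spot_in(c,n)[:3]:
            p=E[:3,:3]@np.array(d["xyz"])+E[:3,3]; print(n,round(d["confidence"],2),p.round())
print(r.current_tool_rot(),r.current_t())
E
```

```text
top [[-0.01, -1.0, 0.07, 581.21], [-1.0, 0.01, -0.01, 21.17], [0.01, -0.07, -1.0, 1384.12], [0.0, 0.0, 0.0, 1.0]] 417.37869472662356
valve_dot 0.61 [511.  80. 193.]
pump_dot 0.61 [510. 223. 194.]
pump_dot 0.48 [ 682. -207.  241.]
pump_dot 0.24 [702. 219. 143.]
prime_top 0.71 [507.  74. 182.]
prime_top 0.41 [523. -76. 206.]
valve_box 0.63 [505.  75. 182.]
valve_box 0.58 [519. 216. 175.]
pump_box 0.83 [518. 216. 179.]
pump_box 0.7 [508.  76. 180.]
pump_box 0.37 [525. -76. 207.]
lamp_box 0.81 [ 533. -226.  181.]
lamp_box 0.33 [521. -76. 177.]
prime_box 0.74 [520. -77. 175.]
lamp 0.66 [ 531. -229.  194.]
jar 0.88 [ 683. -205.  242.]
jar 0.82 [ 843. -119.  115.]
pot 0.98 [675. 463. 206.]
plank 0.77 [583.  56. 131.]
side [[0.7, -0.48, 0.53, 13.58], [-0.72, -0.48, 0.51, -606.76], [0.01, -0.73, -0.68, 977.77], [0.0, 0.0, 0.0, 1.0]] 404.89172494395643
valve_dot 0.55 [509. 221. 195.]
valve_dot 0.46 [509.  74. 194.]
pump_dot 0.69 [509. 219. 196.]
prime_top 0.5 [512. -82. 207.]
valve_box 0.67 [487.  61. 180.]
valve_box 0.31 [704. 225. 140.]
valve_box 0.17 [663. -13. 139.]
pump_box 0.67 [499. 209. 182.]
lamp_box 0.7 [ 517. -244.  183.]
prime_box 0.79 [504. -91. 179.]
lamp 0.66 [ 528. -227.  196.]
jar 0.79 [ 660. -231.  216.]
jar 0.7 [ 848. -119.  118.]
pot 0.66 [660. -14. 140.]
pot 0.63 [659. 420. 217.]
pot 0.38 [ 562. -453.  145.]
plank 0.94 [ 489. -145.  132.]
[ 2.02987578e-01  9.79181313e-01 -6.52488619e-07  8.04135314e-06] 1.2
```

View pics/top0.png

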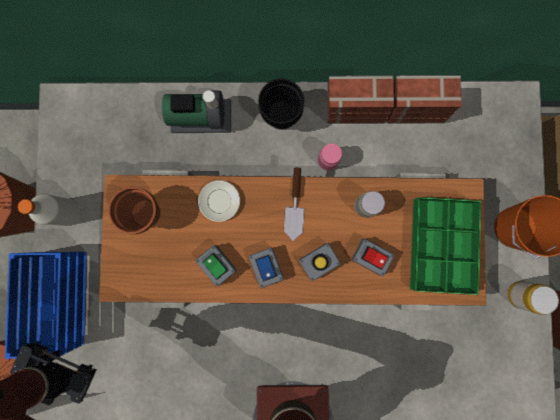

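View pics/side0.png

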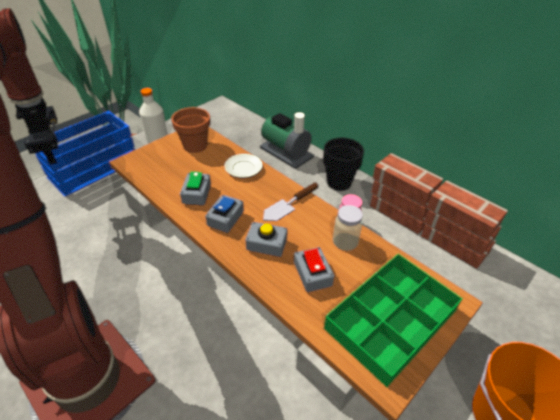

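The top view shows green at (215,265), blue (265,267), yellow (320,262) and red (374,257). The side view shows the same row. I'll zoom in on the dots and fit the paddle and box geometry.

```bash
python3 - <<'E'
from h import *
t=np.load("top0.npz"); s=np.load("side0.npz")
a=cv2.resize(t["color"][235:295,190:350],(800,300),interpolation=cv2.INTER_CUBIC)
b=cv2.resize(s["color"][165:255,170:300],(433,300),interpolation=cv2.INTER_CUBIC)
b=cv2.copyMakeBorder(b,0,0,0,800-433,cv2.BORDER_CONSTANT)
cv2.imwrite("pics/crop.png",np.vstack([a,b])[:,:,::-1])
for nm,f in (("top",t),("side",s)):
    W=cloud(f); hsv=cv2.cvtColor(f["color"],cv2.COLOR_RGB2HSV).astype(int); H,S,V=hsv[...,0],hsv[...,1],hsv[...,2]
    X,Y,Z=W[...,0],W[...,1],W[...,2]
    for n,y0,h0,h1 in (("pump",217,45,85),("valve",75,95,125),("prime",-77,22,35)):
        near=(abs(Y-y0)<65)&(X>440)&(X<600)
        m=near&(H>=h0)&(H<=h1)&(S>120)&(V>50)&(Z>175)
        w=near&(S<70)&(V>140)&(Z>180)
        box=near&(Z>172)&(Z<230)
        print(nm,n,m.sum(),"col",np.median(W[m],0).round(1),"z",np.percentile(Z[m],[2,98]).round(1),"white",w.sum(),W[w].mean(0).round(1) if w.any() else "")
        rc=cv2.minAreaRect(W[box][:,:2].astype(np.float32)); print("   box",rc)
        rc=cv2.minAreaRect(W[m][:,:2].astype(np.float32)); print("   pad",rc)
E
```

```text
top pump 262 col [511.9 219.2 194.2] z [182.5 203.9] white 11 [527.1 234.5 200.3]
   box ((512.2066040039062, 223.14085388183594), (100.0553970336914, 72.50051879882812), 39.77153015136719)
   pad ((512.1923828125, 222.11917114257812), (60.06928253173828, 36.51713943481445), 41.835723876953125)
top valve 271 col [508.5  77.5 194. ] z [183.1 203.5] white 12 [487.9  70.3 200.3]
   box ((505.75262451171875, 77.7611083984375), (99.90241241455078, 72.25457000732422), 20.657852172851562)
   pad ((507.10101318359375, 76.23113250732422), (60.765567779541016, 37.39885711669922), 22.007169723510742)
top prime 123 col [522.  -77.6 203. ] z [189.7 209.1] white 0 
   box ((521.1151733398438, -76.91169738769531), (72.0051498413086, 99.66587829589844), 30.324920654296875)
   pad ((520.8619995117188, -78.9925537109375), (34.703651428222656, 32.23475646972656), 44.27821731567383)
side pump 188 col [506.5 217.2 193.8] z [184.9 202. ] white 83 [493.9 221.2 183.3]
   box ((507.1797790527344, 220.12936401367188), (102.06940460205078, 71.7789535522461), 38.99256896972656)
   pad ((508.0955810546875, 220.5391845703125), (61.94722366333008, 37.67384338378906), 44.212528228759766)
side valve 171 col [505.2  75.1 194. ] z [183.9 204. ] white 94 [488.7  79.4 183.6]
   box ((502.334716796875, 76.07087707519531), (102.26403045654297, 72.9520492553711), 20.96309471130371)
   pad ((501.7818298339844, 75.29279327392578), (57.88678741455078, 37.117103576660156), 21.05933952331543)
side prime 129 col [513.3 -81.1 202.8] z [191.8 206.3] white 241 [512.6 -78.6 181.5]
   box ((516.8095092773438, -78.40943908691406), (74.5498275756836, 101.0892333984375), 29.90334129333496)
   pad ((516.1008911132812, -79.64231872558594), (31.013975143432617, 36.86635208129883), 58.40719223022461)
```

View pics/crop.png

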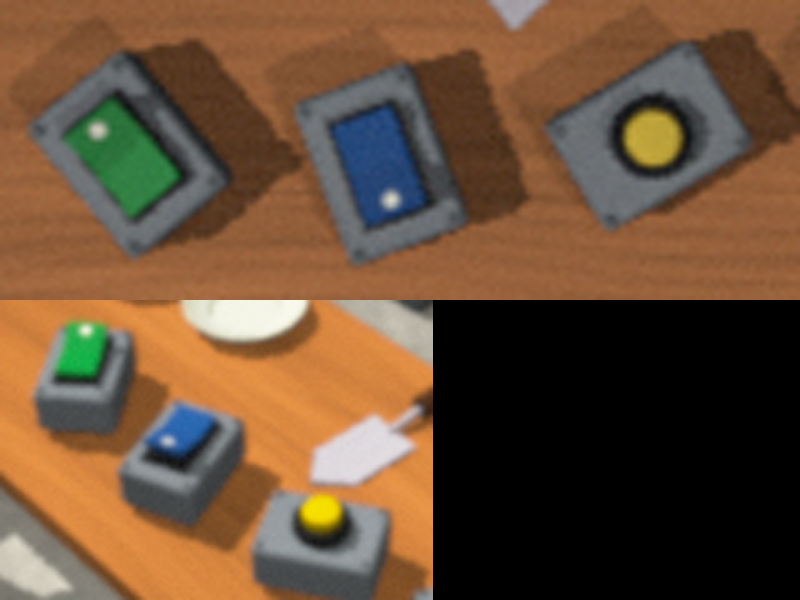

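The green dot is at about (97,130) in the crop, on the far +x+y end. The blue dot is at (390,200), on the end nearest the robot, so that box is yawed by about 201°. Pressing the valve first.

```bash
cat >> h.py <<'E'
def quat(deg):
    best=None
    for k in (0,180,360,-180):
        a=np.radians(deg+k)/2; q=[np.cos(a),np.sin(a),0,0]; return_q=q
        yield q
def press(x,y,deg,zmin,lim,zapp=225):
    q0=r.current_q(); c=[]
    for k in (0,180):
        a=np.radians(deg+k)/2; q=[np.cos(a),np.sin(a),0,0]
        j=inverse_kinematics([x,y,280],q)
        if j is not None: c.append((np.abs(np.array(j)-q0).max(),q))
    q=min(c,key=lambda e:e[0])[1]
    r.move_ptp([x,y,280],q)
    r.movel([x,y,zapp],rate=100)
    hit=r.movel([x,y,zmin],rate=20,force_limit=lim)
    print("hit",hit,np.round(r.current_tcp_pos(),1),np.round(r.current_ft_force(),1),"t",r.current_t())
E
sed -i '/^def quat/,/yield q/d' h.py
python3 - <<'E'
from h import *
gripper_close(10)
p=r.current_tcp_pos(); r.movel([p[0],p[1],330],rate=150)
press(485,69.5,20.8,184,12)
p=r.current_tcp_pos(); r.movel([p[0],p[1],280],rate=120)
r.move_ptp([440,150,330],r.current_tool_rot())
f=imaging.grab_frame("side"); 
f2=imaging.grab_frame("top"); W=cloud(f2)
b=cv2.resize(f["color"][165:255,170:300],(520,360),interpolation=cv2.INTER_CUBIC)
cv2.imwrite("pics/c2.png",b[:,:,::-1]); print(r.current_t())
E
```

```text
hit True [485.   69.5 192.4] [-3.  -0.7  8. ] t 7.8417
9.325
```

View pics/c2.png

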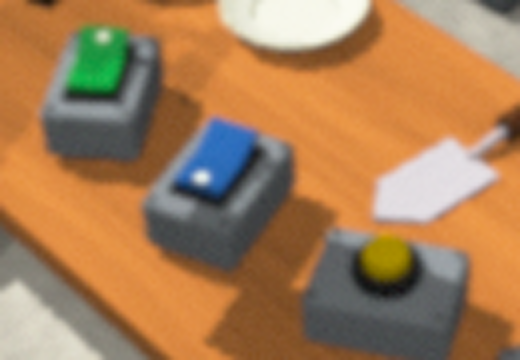

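The blue dot end (200,178) is now low and its far end (235,125) is raised. I'll check the tilt from depth before pressing the pump.

```bash
cat >> h.py <<'E'
def tilt(c,deg,h0,h1):
    "heights of paddle halves along dot direction, from side camera"
    f=imaging.grab_frame("side"); W=cloud(f); h=cv2.cvtColor(f["color"],cv2.COLOR_RGB2HSV).astype(int)
    d=W[...,:2]-np.array(c); e=np.array([np.cos(np.radians(deg)),np.sin(np.radians(deg))])
    s=d@e; m=(np.hypot(d[...,0],d[...,1])<40)&(h[...,0]>=h0)&(h[...,0]<=h1)&(h[...,1]>120)&(W[...,2]>180)
    for n,k in (("dot",m&(s>4)&(s<28)),("far",m&(s<-4)&(s>-28))):
        a=np.polyfit(s[k],W[...,2][k],1); print(n,k.sum(),"slope",a.round(3),"z20",np.polyval(a,20 if n=="dot" else -20).round(1))
E
python3 - <<'E'
from h import *
tilt((503,76),200.8,95,125)
tilt((509,221),39.5,45,85)
E
```

```text
dot 65 slope [-6.30000e-02  1.92946e+02] z20 191.7
far 89 slope [ -0.197 194.444] z20 198.4
dot 66 slope [  0.319 192.86 ] z20 199.2
far 76 slope [1.54000e-01 1.94665e+02] z20 191.6
```

The valve is fully on: dot half at 191.7, far half at 198.4. Now the pump, then check it.

```bash
python3 - <<'E'
from h import *
press(526.5,235.5,39.5,184,12)
p=r.current_tcp_pos(); r.movel([p[0],p[1],280],rate=120)
r.move_ptp([440,60,330],r.current_tool_rot())
tilt((503,76),200.8,95,125)
tilt((509,221),39.5,45,85)
f=imaging.grab_frame("top"); W=cloud(f); h=cv2.cvtColor(f["color"],cv2.COLOR_RGB2HSV).astype(int)
m=(abs(W[...,1]+77)<50)&(W[...,2]>195)&(h[...,0]>20)&(h[...,0]<36)&(W[...,0]>480)&(W[...,0]<560)
print(m.sum(),W[m].mean(0),r.current_t())
E
```

```text
hit True [526.8 235.7 192.4] [-1.  -0.9  7.1] t 12.2083
dot 72 slope [-1.31000e-01  1.93923e+02] z20 191.3
far 91 slope [ -0.408 191.518] z20 199.7
dot 26 slope [-2.00000e-02  1.93477e+02] z20 193.1
far 56 slope [ -0.543 187.267] z20 198.1
103 [521.62235882 -76.64534547 203.26086079] 14.0667
```

Both rockers are on. Now pressing and holding prime.

```bash
python3 - <<'E'
from h import *
press(519.5,-77.5,30.3,186,14,zapp=222)
r.hold(0.5); print(np.round(r.current_tcp_pos(),1),np.round(r.current_ft_force(),1))
f=imaging.grab_frame("side"); b=cv2.resize(f["color"][150:300,150:350],(800,600),interpolation=cv2.INTER_CUBIC)
cv2.imwrite("pics/c3.png",b[:,:,::-1]); print(r.current_t())
E
```

```text
hit True [519.5 -77.5 196.4] [-2.8  0.4  7.9] t 16.7333
[519.5 -77.5 196.4] [-3.5 -0.   8.9]
17.2833
```

View pics/c3.png

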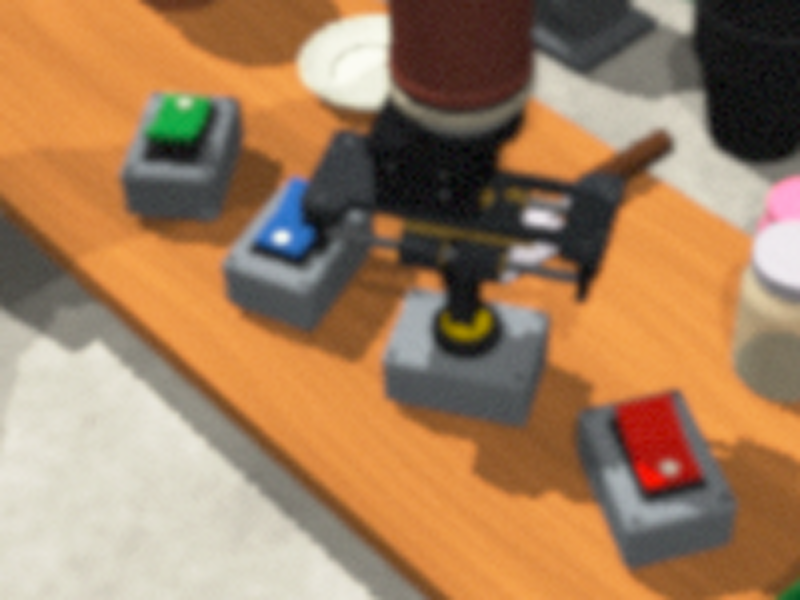

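The picture shows the finger tip on the yellow button (468,325), green and blue dots down, and red still on. I'll press slightly deeper for margin and hand in.

```bash
python3 - <<'E'
from h import *
h=r.movel([519.5,-77.5,195.4],rate=10,force_limit=6)
r.hold(0.5); print(h,np.round(r.current_tcp_pos(),2),np.round(r.current_ft_force(),1),r.current_t())
print(ticket.sign_off())
E
```

```text
False [519.6  -77.49 196.31] [-4.8  0.8 15. ] 18.0333
the job is handed in; nothing more can be done
None
```

I pushed the valve on, then the pump, and handed the job in at 18 s with the arm still holding the prime button down at about 15 N (fully down takes 5 N); the lamp rocker was still on in the last picture.

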